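# Load a heel block into the marking jig and press start

## Task

Move the stacked heel block from its wooden holder into the steel marking jig, standing flat on the jig floor between the two end plates. The holder lets you take it only by its two ends and the jig only by its two long sides, so set it down upright on the round leather pad on the way, let go, and take it again the other way. With the block let go in the jig, and not before, press the large push button on the control box fully down, let it come back up, and leave the small button and the other things on the table alone.

Things in the scene. Friction and masses are not known exactly. Their poses are not given: they have to be found in the camera images.
- heel_block: Loose brown heel block of five stacked layers, 62 x 46 x 38 mm (x, y, z), about 120 g: one end (-x) flat, the other (+x) a half round of radius 23 mm. Origin: centre of its underside; x along its length, z up. It starts upright in the holder. Either end may point either way in the jig.
- holder: Fixed pale wooden holder: foot plate 84 x 84 x 8 mm with two upright cheeks, 46 mm long (x), 8 mm thick and 48 mm high above the foot plate, standing 52 mm apart (at y = +-26 to +-34 mm) along the block's long sides, their tops at 56 mm. The two ends (+-x) are open. Origin: centre of its underside; x is the open direction, along the block.
- jig: Fixed steel jig: base plate 104 x 80 x 12 mm with a small round brass stamp in its floor, and two dark end plates 46 mm wide (y), 8 mm thick, 48 mm high above the floor, 70 mm apart (at x = +-35 to +-43 mm), tops at 60 mm. The sides (+-y) are open. Origin: centre of its underside; the block goes in the middle, its length along x.
- jig_floor (a point): Centre of the jig's floor, on top of the base plate, where the centre of the block's underside belongs; axes as the jig's.
- pad: Fixed brown leather pad lying on the table, two roundish blanks about 80 x 90 mm and 9 mm thick in all. Origin: centre of its underside; z up. Beware of the fixed lamp: its shade hangs 0.5 m above the table behind and right of the pad (x over 0.55, y under 0.1), its post stands at the left edge (x 0.53, y 0.4).
- control_box: Fixed grey control box, 80 x 116 x 42 mm (x, y, z), a large push button (36 mm across, in a 52 mm black ring) at y = +24 mm and a small one (20 mm across) at y = -34 mm on its top; a black cable gland sticks out at +x. Origin: centre of its underside.
- start_button_top (a point): Centre of the top face of the large push button; 65 mm above the table when up. The black ring round it is 54 mm high.
- start_button (a joint): Travel of the large button in m: 0 up, 0.007 fully down (straight down, spring, 5 N at the bottom).
- small_button (a joint): Travel of the small button in m: 0 up, 0.005 down. Not to be pressed.
- beeswax: Bystander: loose cream block of wax, 34 x 49 x 20 mm. Origin: centre of its underside.
- tin_polish: Bystander: loose round flat tin, 64 mm across, 15 mm high. Origin: centre of its underside.
- knob_awl: Bystander: loose lying awl with a wooden knob handle, 39 x 136 x 41 mm. Origin: centre of its underside.
- handle_yel: Bystander: loose lying wooden tool handle, 30 x 123 x 30 mm. Origin: centre of its underside.

How it is judged:
By the outcome, as a careful person would: the job done as asked, in the order asked, and still so for the second after the job is handed in, with the robot touching nothing.
It also fails if it takes over 64 s, if anything falls off the work surface, if the arm or the gripper's body presses on something with over 40 N, if the wrist force passes 120 N, or if a joint passes its speed limit or range.

## Robot

A 6-joint arm with a two-finger parallel gripper is mounted at the origin on a cart in front of the work surface, level with it; the furniture and walls round the work are solid. World frame = base frame: x ahead of the robot, y to its left, z up, the work surface at z = 0. Lengths are in m, angles in rad, forces in N, time in s.
With the tool pointing down it reaches from about 0.35 to 0.975 m from the base axis. Payload 4.9 kg.
Tool frame: the origin (TCP) lies at the very end of the fingers, on their centre line; the grasp point (between the pads) lies 19 mm behind it (env.grip_point_offset is the distance from the TCP to the grasp point, in m); x points along the fingers, y is the direction in which the jaws open and shut, and the axes are right-handed (so a half turn about x gives the same grasp; the last joint's range is limited). The gripper opens to 85 mm and grips with 20 to 120 N. Pads are 22 mm wide; open, the fingers measure 114 mm over their backs; the gripper's body (76 mm by 85 mm) begins 54 mm behind the grasp point. The pads swing forward as they close: fully open they stand 13 mm farther back than shut.
Start: joints at [-1.386, 0.053, 1.613, -0, 1.476, -0.119], TCP at [0.187, -0.596, 0.231] pointing down, gripper open.
Joint ranges: [-3.01, 3.01], [-1.01, 2.22], [0.06, 2.58], [-1.02, 4.17], [0.09, 2.62], [-3.14, 3.14]. Speed limits (rad/s): [2.57, 2.57, 3.14, 3.14, 3.14, 3.14].

## Interface

Orientations are given as a unit quaternion [w, x, y, z].
In Python, from plant import env gives the robot as it stands.
- The arm moves only by the tool jog_arm, never from a script. Its argument "plan" is a list of rows, each a list of 5 numbers: the shift along the tool's x, y, z in units of 250 mm (1.0 is 250 mm), then the turn about the tool's x in units of 90 degrees (1.0 is 90 degrees), then the opening, from -1 (shut) to 1 (fully open). In form: [[tx, ty, tz, twist, claw], ...]. A call has 1 to 12 rows; each row is the pose to reach, as a shift and turn from the pose commanded when the call began, along the tool's axes at that moment; what a row does not reach only later rows make up. A row lasts 1/8 s, in which the tool goes at most 62.5 mm and 10.7 degrees, less where a joint would pass 70% of its speed; a pose out of reach is approached as far as the arm can. A call with a number of a shift or a turn outside -1 to 1 is refused whole. A call with a gripper value outside its range is refused whole. The fingers move at their own pace and stop on an object; "grip_force" is the grip in N (left out, the last holds). Time passes only in rows, so rows that repeat a pose let the fingers close. It gives the time, the measured TCP pose, the force and the opening at its end, in the units of the state.
- env.state(): the state, without advancing time (a new reading comes with each control period).
- env.capture(name): name is "scene" or "top" or "wrist"; returns a dict with "frame" (480x640x3 uint8, blue, green, red), "vfov" (degrees; the focal length in pixels is half the picture's height over the tangent of half this angle, whatever the lens; pixels are square), "cx", "cy" (the principal point, pixels), "D" ([k1, k2, p1, p2, k3] as OpenCV has them; the pictures are not rectified), "R" (3x3) and "t" (3): a world point X has camera coordinates R X + t. Camera axes: x right, y down, z forward; pixel columns grow to the right and rows downward; lengths in m; the calibration is good to about 2 mm. A picture is of the moment at which its call begins. There is no depth.
- env.job_done(): hands the job in, once; it reports no verdict.
Trained networks look in the newest picture that a camera, given by its name, has taken for a name from the list of things; names that differ only in an ending like _2 or _b are one class to them, and where a whole thing is asked for, a point or a joint stands for the part that bears it (a point fixed in the world has none). Each returns a list of dicts, best first, with "p" (0 to 1); they miss things now and then, are a little off and sometimes report something else, mostly with a low value. They report only what shows in the picture. A call takes as long as a camera call.
- env.trace(camera, thing): "region" (480x640 bool, what is visible of it) and "position" ([column, row] in pixels, amid what is visible of it).
The state is a dict: "time": time; "joints": joint angles; "joint_velocities": joint speeds; "joint_efforts": joint torques, N m; "position": TCP position; "orientation": TCP orientation; "ft_force": force on the tool from outside, world axes, zero at the start; "torque": the same for the moment, N m; "grip_width": finger opening in m.
Only numpy, scipy, OpenCV 4.12 (cv2) and the standard library are available. Lean on these libraries where they do the work, as an engineer would, in place of code of your own. Each camera call takes 0.05 s, during which the arm holds its last target. There are 200 camera calls.

## Working session

There is one attempt and no reset: what is moved stays moved. The work goes in short steps, Python scripts to look and compute and a tool call to move; the robot and the scene stay as the last step left them, time stands still between calls to the robot, and variables do not carry over. Pictures are saved under pics/ and viewed, about 8 in all and at most 12, crops included, and the job is handed in when it is done.

Besides the shell and the picture viewer there is one more tool, called after "Request:" in YAML: its name, and indented under it one key for each argument. jog_arm: Moves the arm, as the interface text tells. Shifts and turns lie within -1 to 1; 1 stands for 250 mm of shift or 90 degrees of turn. Its arguments: {"type":"object","properties":{"plan":{"type":"array"},"grip_force":{"type":"number"}},"required":["plan"]}

```bash
ls; mkdir -p pics
cat > h.py <<'E'
import numpy as np,cv2
from plant import env
def K(c):
    f=240/np.tan(np.radians(c['vfov'])/2); return np.array([[f,0,c['cx']],[0,f,c['cy']],[0,0,1.]])
def ray(c,px):
    u=cv2.undistortPoints(np.array(px,float).reshape(-1,1,2),K(c),np.array(c['D'],float)).reshape(-1,2)
    R=np.array(c['R']);t=np.array(c['t']); d=np.c_[u,np.ones(len(u))]@R; return -R.T@t,d
def toz(c,px,z):
    o,d=ray(c,px); return o+d*((z-o[2])/d[:,2])[:,None]
def proj(c,X):
    return cv2.projectPoints(np.array(X,float).reshape(-1,1,3),cv2.Rodrigues(np.array(c['R'],float))[0],np.array(c['t'],float),K(c),np.array(c['D'],float))[0].reshape(-1,2)
E
python3 - <<'E'
from h import *
print(env.state())
zs=dict(heel_block=.046,holder=.03,jig=.012,pad=.009,control_box=.042,start_button=.065,small_button=.05,beeswax=.02,tin_polish=.015,knob_awl=.02,handle_yel=.015)
for n in('scene','top'):
    c=env.capture(n); cv2.imwrite(f'pics/{n}.png',c['frame']); print(n,c['vfov'],c['cx'],c['cy'],(-np.array(c['R']).T@np.array(c['t'])).round(3))
    for k,z in zs.items():
        r=env.trace(n,k)
        if r:
            b=r[0]; m=b['region'].astype(np.uint8); 
            print(k,round(b['p'],2),np.round(b['position']),toz(c,[b['position']],z)[0].round(3),m.sum(),cv2.minAreaRect(cv2.findNonZero(m)),len(r))
E
```

```text
pics
{'time': 0.0, 'joints': array([-1.38599232e+00,  5.33752117e-02,  1.61429316e+00, -4.75312895e-06,
        1.47597040e+00, -1.19006732e-01]), 'joint_velocities': array([ 1.48274143e-04, -1.56317797e-03, -6.84756696e-04,  2.48409009e-04,
        5.64765019e-05,  1.34584481e-03]), 'joint_efforts': array([-8.02656723e-05, -3.93676364e+01, -3.70176995e+01, -1.60626013e-05,
        6.99044263e-03, -1.18044727e-05]), 'position': array([ 0.18685545, -0.59577005,  0.23005213]), 'orientation': array([-0.10627783, -0.69893827, -0.10772376,  0.6989892 ]), 'ft_force': array([ 0.98228222, -0.42134862, -0.06438233]), 'torque': array([ 0.03154343,  0.03659572, -0.01811541]), 'grip_width': 0.08522937068859394}
scene 48.82170693688141 313.68941573697913 240.3430761554398 [0.155 0.821 0.632]
heel_block 0.95 [282. 323.] [0.498 0.217 0.046] 754 ((281.5790100097656, 323.9453430175781), (41.308006286621094, 30.600536346435547), 47.202598571777344) 1
jig 0.73 [232. 282.] [0.668 0.115 0.012] 1428 ((236.3375244140625, 281.2805480957031), (61.18675994873047, 43.98508834838867), 14.826478958129883) 1
pad 
[... 1595 characters left out ...]
[0.477 0.052 0.042] 2381 ((297.69775390625, 273.51708984375), (47.96282196044922, 57.179100036621094), 78.9964599609375) 1
start_button 0.49 [281. 276.] [0.477 0.09  0.065] 242 ((285.7500305175781, 276.2500305175781), (16.970561981201172, 16.26345443725586), 45.0) 2
small_button 0.48 [272. 198.] [0.641 0.111 0.05 ] 1864 ((270.5, 197.0), (50.0, 37.0), 90.0) 1
tin_polish 0.58 [233. 317.] [0.4   0.191 0.015] 779 ((231.0, 317.0), (30.0, 30.0), 90.0) 2
knob_awl 0.59 [342. 194.] [ 0.661 -0.035  0.02 ] 742 ((349.84613037109375, 190.7692413330078), (18.30510711669922, 60.46232223510742), 56.3099365234375) 2
handle_yel 0.61 [414. 188.] [ 0.675 -0.191  0.015] 604 ((414.5, 193.0), (56.0, 13.0), 90.0) 1
```

View pics/top.png

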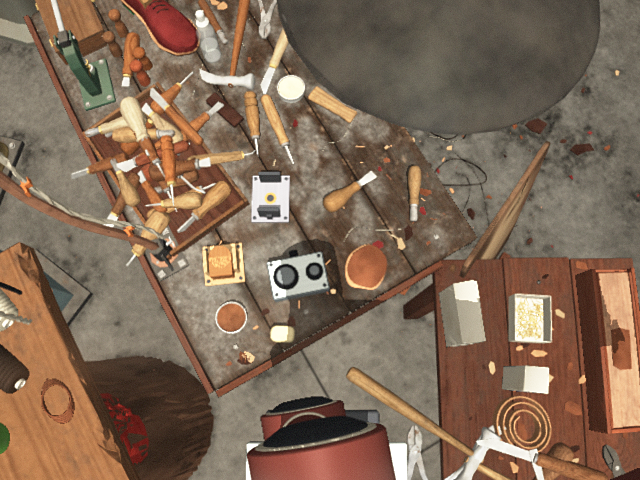

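View pics/scene.png

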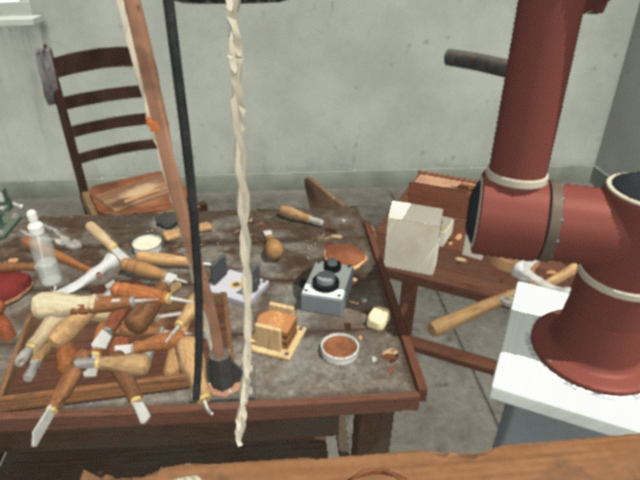

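```bash
cat >> h.py <<'E'
def rot(q): 
    from scipy.spatial.transform import Rotation as r
    return r.from_quat(np.roll(q,-1)).as_matrix()
def go(p,jaw=None):
    "shift/twist units from the present pose to TCP p, jaw axis at jaw degrees (mod 180) in the world"
    s=env.state(); R=rot(s['orientation']); d=R.T@(np.array(p)-s['position'])/.25
    a=np.degrees(np.arctan2(R[1,1],R[0,1])); tw=0
    if jaw is not None: tw=-((jaw-a+90)%180-90)/90
    print('at',s['position'].round(4),'jaw',a.round(2),'t',s['time'].round(2),'->',d.round(4),'twist',round(tw,4))
E
python3 - <<'E'
from h import *
print(rot(env.state()['orientation']).round(3))
go([.5,.2,.28],0); go([.5,.2,.28],90)
c=env.capture('wrist'); s=env.state(); R=rot(s['orientation']); o=-np.array(c['R']).T@np.array(c['t']); print(R.T@(o-s['position']), np.array(c['R'])@R, c['vfov'])
E
```

```text
[[ 0.     0.299 -0.954]
 [ 0.    -0.954 -0.299]
 [-1.    -0.    -0.   ]]Traceback (most recent call last):
  File "<stdin>", line 3, in <module>
  File "h.py", line 20, in go
    print('at',s['position'].round(4),'jaw',a.round(2),'t',s['time'].round(2),'->',d.round(4),'twist',round(tw,4))
                                                           ^^^^^^^^^^^^^^^
AttributeError: 'float' object has no attribute 'round'
```

```bash
sed -i "s/s\['time'\].round(2)/round(s['time'],2)/" h.py
python3 - <<'E'
from h import *
go([.5,.2,.28],0); go([.5,.2,.28],90)
c=env.capture('wrist'); s=env.state(); R=rot(s['orientation']); o=-np.array(c['R']).T@np.array(c['t']); print((R.T@(o-s['position'])).round(3), (np.array(c['R'])@R).round(2), c['vfov'])
E
```

```text
at [ 0.187  -0.5963  0.2313] jaw -72.59 t 1.2 -> [-0.1946 -2.6649 -2.1477] twist -0.8066
at [ 0.187  -0.5963  0.2313] jaw -72.59 t 1.2 -> [-0.1946 -2.6649 -2.1477] twist 0.1934
[-0.143 -0.001 -0.07 ] [[ 0.    1.    0.  ]
 [-0.28 -0.    0.96]
 [ 0.96 -0.    0.28]] 65.13329429457602
```

Request:
jog_arm:
  plan:
    - [-0.2,-1,-0.8,-0.3,1]
    - [-0.2,-1,-0.8,-0.3,1]
    - [-0.2,-1,-0.8,-0.3,1]
    - [-0.2,-1,-0.8,-0.3,1]
    - [-0.2,-1,-0.8,-0.3,1]
    - [-0.2,-1,-0.8,-0.3,1]

```text
time: 2.0
position: [0.3041, -0.2958, 0.2826]
orientation: [0.27, 0.655, 0.267, -0.654]
ft_force: [0.3, -0.2, -0.3]
grip_width: 0.0853
```

```bash
python3 -c "
from h import *
go([.5,.2,.28],0)"
```

```text
at [ 0.3041 -0.2958  0.2826] jaw -45.37 t 2.0 -> [ 0.0077 -0.8609 -1.9508] twist -0.5041
```

Request:
jog_arm:
  plan:
    - [0,-0.43,-0.97,-0.5,1]
    - [0,-0.43,-0.97,-0.5,1]
    - [0,-0.43,-0.97,-0.5,1]
    - [0,-0.43,-0.97,-0.5,1]
    - [0,-0.43,-0.97,-0.5,1]

```text
time: 2.62
position: [0.4018, -0.049, 0.2812]
orientation: [0.499, 0.501, 0.499, -0.501]
ft_force: [1.8, -0.6, 0.6]
grip_width: 0.0854
```

```bash
python3 -c "
from h import *
go([.5,.2,.28],0)"
```

```text
at [ 0.4018 -0.049   0.2812] jaw -0.21 t 2.62 -> [ 0.0051  0.3894 -0.9974] twist -0.0023
```

Request:
jog_arm:
  plan:
    - [0,0.4,-1,0,1]
    - [0,0.4,-1,0,1]
    - [0,0.4,-1,0,1]
    - [0,0.4,-1,0,1]
    - [0,0.4,-1,0,1]
    - [0,0.4,-1,0,1]

```text
time: 3.38
position: [0.5039, 0.1976, 0.2806]
orientation: [-0.498, -0.502, -0.498, 0.503]
ft_force: [0.2, -0.1, 0.8]
grip_width: 0.0854
```

Run:
```python
from h import *
c=env.capture('wrist'); cv2.imwrite('pics/w1.png',c['frame']); go([.5,.2,.28],0)
for k,z in dict(heel_block=.046,holder=.03,start_button=.065,jig=.012,pad=.009).items():
    for b in env.trace('wrist',k)[:1]:
        m=b['region'].astype(np.uint8); print(k,round(b['p'],2),np.round(b['position']),toz(c,[b['position']],z)[0].round(4))
        box=cv2.boxPoints(cv2.minAreaRect(cv2.findNonZero(m))); print(box.round(),toz(c,box,z).round(4)[:,:2])
```

```text
at [0.5037 0.1967 0.2809] jaw -0.61 t 3.42 -> [ 0.0035 -0.015  -0.013 ] twist -0.0068
heel_block 0.81 [335. 183.] [0.5099 0.2184 0.046 ]
[[302. 163.]
 [364. 156.]
 [370. 204.]
 [308. 212.]] [[0.4771 0.2385]
 [0.5387 0.2454]
 [0.5455 0.197 ]
 [0.4819 0.1895]]
holder 0.74 [340. 157.] [0.5155 0.2428 0.03  ]
[[293. 147.]
 [370. 137.]
 [380. 216.]
 [303. 225.]] [[0.4671 0.2542]
 [0.5458 0.2628]
 [0.5576 0.1808]
 [0.4745 0.1713]]
start_button 0.75 [306. 311.] [0.478  0.0875 0.065 ]
[[289. 297.]
 [322. 297.]
 [322. 330.]
 [289. 330.]] [[0.4607 0.1032]
 [0.495  0.103 ]
 [0.4944 0.0644]
 [0.4591 0.0646]]
jig 0.62 [463. 264.] [0.6592 0.1192 0.012 ]
[[412. 229.]
 [515. 229.]
 [515. 299.]
 [412. 299.]] [[0.5969 0.1614]
 [0.7161 0.1604]
 [0.7277 0.0726]
 [0.6015 0.0747]]
pad 0.88 [327. 394.] [ 0.4985 -0.0627  0.009 ]
[[299. 376.]
 [369. 376.]
 [369. 415.]
 [299. 415.]] [[ 0.462  -0.0344]
 [ 0.5526 -0.0352]
 [ 0.5541 -0.0975]
 [ 0.4598 -0.0966]]
```

View pics/w1.png

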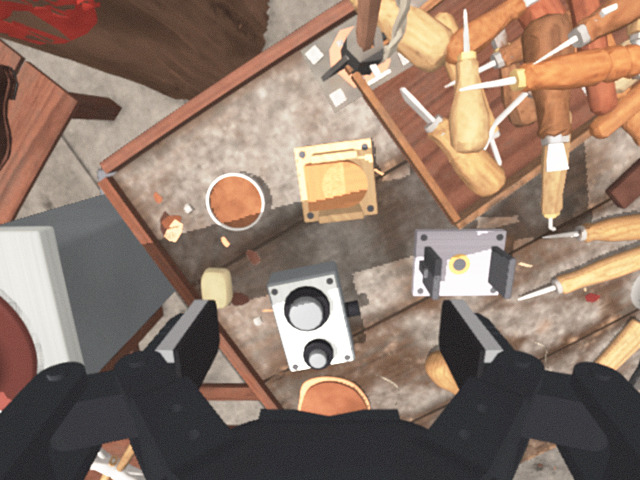

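Run:
```python
import cv2,numpy as np
f=cv2.imread('pics/w1.png')
a=cv2.resize(f[130:230,285:385],None,fx=4,fy=4,interpolation=2);b=cv2.resize(f[215:315,410:520],(440,400),interpolation=2)
cv2.imwrite('pics/w1c.png',np.hstack([a,b])[:, :800])
```

```text
(no output)
```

View pics/w1c.png

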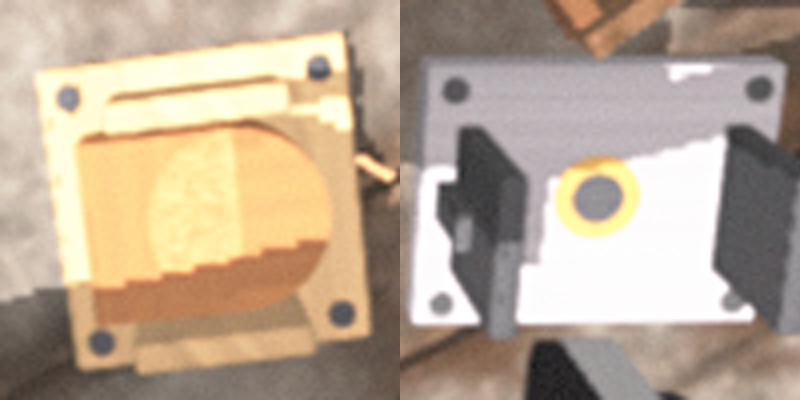

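Run:
```python
from h import *
c=env.capture('wrist')
A=lambda p:[(285+x/4,130+y/4) for x,y in p]
B=lambda p:[(410+(x-400)/4,215+y/4) for x,y in p]
X=toz(c,A([(77,140),(95,322),(332,215)]),.046)[:,:2];print('block',X.round(4),'tip-mid',(X[2]-X[:2].mean(0)).round(4),'ctr',((X[2]+X[:2].mean(0))/2).round(4))
Y=toz(c,A([(38,72),(343,32),(372,333),(80,370)]),.008)[:,:2];print('holder',Y.mean(0).round(4),np.diff(Y,axis=0).round(4),[np.degrees(np.arctan2(*(d[::-1]))).round(1) for d in np.diff(Y,axis=0)])
Z=toz(c,B([(422,57),(785,60),(598,199),(413,322)]),.012)[:,:2];print('jig',Z.round(4))
g=np.degrees(np.arctan2(*(Z[1]-Z[0])[::-1]));print(g)
# angle of pad etc. from top
go([.5,.2,.28],6.5)
```

```text
block [[0.4793 0.2357]
 [0.4825 0.1895]
 [0.5429 0.2162]] tip-mid [0.0621 0.0036] ctr [0.5119 0.2144]
holder [0.5125 0.2142] [[ 0.0824  0.0095]
 [ 0.0095 -0.0828]
 [-0.083  -0.0097]] [np.float64(6.6), np.float64(-83.5), np.float64(-173.3)]
jig [[0.6013 0.1594]
 [0.7067 0.1573]
 [0.6555 0.1157]
 [0.6029 0.0774]]
-1.1633735028455747
at [0.5036 0.1964 0.2816] jaw -0.69 t 3.73 -> [ 0.0064 -0.0145 -0.0143] twist -0.0799
```

```bash
python3 -c "
from h import *
go([.512,.2145,.014],6.3)"
```

```text
at [0.5036 0.1964 0.2816] jaw -0.69 t 3.73 -> [ 1.0704  0.0322 -0.0729] twist -0.0777
```

Request:
jog_arm:
  plan:
    - [0.2,0.032,-0.073,-0.078,1]
    - [0.4,0.032,-0.073,-0.078,1]
    - [0.6,0.032,-0.073,-0.078,1]
    - [0.75,0.032,-0.073,-0.078,1]
    - [0.75,0.032,-0.073,-0.078,1]

```text
time: 4.35
position: [0.509, 0.2143, 0.0903]
orientation: [0.526, 0.469, 0.528, -0.474]
ft_force: [-0.1, 0.2, -0.4]
grip_width: 0.0852
```

Run:
```python
from h import *
go([.512,.2145,.014],6.3)
c=env.capture('wrist'); cv2.imwrite('pics/w2.png',c['frame'])
b=env.trace('wrist','heel_block')
for b in b[:1]:
    m=b['region'].astype(np.uint8); box=cv2.boxPoints(cv2.minAreaRect(cv2.findNonZero(m))); print(b['p'],box.round(),toz(c,box,.046).round(4)[:,:2],toz(c,[box.mean(0)],.046))
```

```text
at [0.509  0.2143 0.0903] jaw 6.39 t 4.35 -> [3.05e-01 1.42e-02 3.00e-04] twist 0.001
0.89 [[275. 210.]
 [393. 210.]
 [393. 307.]
 [275. 307.]] [[0.4776 0.2434]
 [0.5372 0.2502]
 [0.5457 0.1967]
 [0.4814 0.1893]] [[0.51037058 0.22096648 0.046     ]]
```

View pics/w2.png

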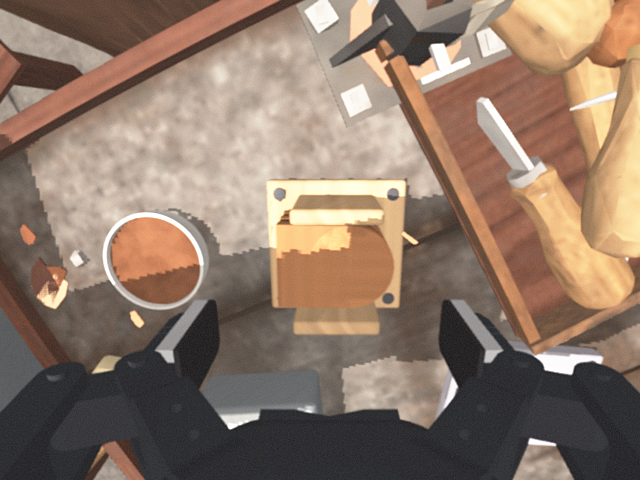

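Request:
jog_arm:
  plan:
    - [0.1,0.01,0,0,1]
    - [0.2,0.01,0,0,1]
    - [0.3,0.01,0,0,1]
    - [0.3,0.01,0,0,1]
    - [0.3,0.01,0,0,-1]
    - [0.3,0.01,0,0,-1]
    - [0.3,0.01,0,0,-1]
    - [0.3,0.01,0,0,-1]
    - [0.3,0.01,0,0,-1]
    - [0.3,0.01,0,0,-1]
  grip_force: 40

```text
time: 5.7
position: [0.5163, 0.2165, 0.0218]
orientation: [0.528, 0.472, 0.526, -0.47]
ft_force: [-1.1, 0.1, 7.0]
grip_width: 0.061
```

Run:
```python
from h import *
c=env.capture('wrist'); cv2.imwrite('pics/w3.png',c['frame'][150:480,100:560]); go([.511,.215,.014],6.3); s=env.state();print(s['ft_force'],s['torque'],s['grip_width'],rot(s['orientation']).round(3))
```

```text
at [0.5163 0.2165 0.0218] jaw 6.43 t 5.75 -> [ 0.031  -0.0219  0.0035] twist 0.0015
[-1.53027479 -0.65091599  6.20913201] [-0.04824015  0.22379422  0.03324844] 0.06076128199805608 [[ 0.004  0.994  0.112]
 [ 0.001  0.112 -0.994]
 [-1.     0.004 -0.001]]
```

View pics/w3.png

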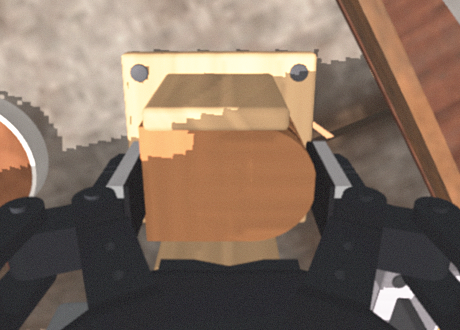

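Request:
jog_arm:
  plan:
    - [-0.15,0,0,0,-1]
    - [-0.35,0,0,0,-1]
    - [-0.42,-0.04,0.2,0,-1]
    - [-0.42,-0.08,0.45,0,-1]
    - [-0.42,-0.12,0.7,0,-1]
    - [-0.42,-0.15,0.9,0,-1]
    - [-0.42,-0.16,1,0,-1]
    - [-0.42,-0.16,1,0,-1]

```text
time: 6.75
position: [0.5029, -0.0385, 0.1247]
orientation: [0.527, 0.472, 0.526, -0.472]
ft_force: [0.5, 0.4, -1.3]
grip_width: 0.0607
```

Run:
```python
from h import *
go([.503,-.08,.027],6.3); s=env.state();print(s['ft_force'],s['grip_width'],s['joints'].round(2))
c=env.capture('top')
for b in env.trace('top','pad')[:1]:
    m=b['region'].astype(np.uint8);print(b['p'],toz(c,cv2.boxPoints(cv2.minAreaRect(cv2.findNonZero(m))),.009).round(3))
c=env.capture('wrist'); cv2.imwrite('pics/w4.png',c['frame'])
```

```text
at [ 0.5029 -0.0385  0.1247] jaw 6.24 t 6.75 -> [ 0.391  -0.0182  0.1647] twist -0.0007
[ 0.51718245  0.41480238 -1.27798071] 0.060676277579484614 [-0.22 -0.15  1.99  0.    1.3  -0.33]
0.93 [[ 0.486 -0.071  0.009]
 [ 0.549 -0.084  0.009]
 [ 0.543 -0.115  0.009]
 [ 0.48  -0.101  0.009]]
```

View pics/w4.png

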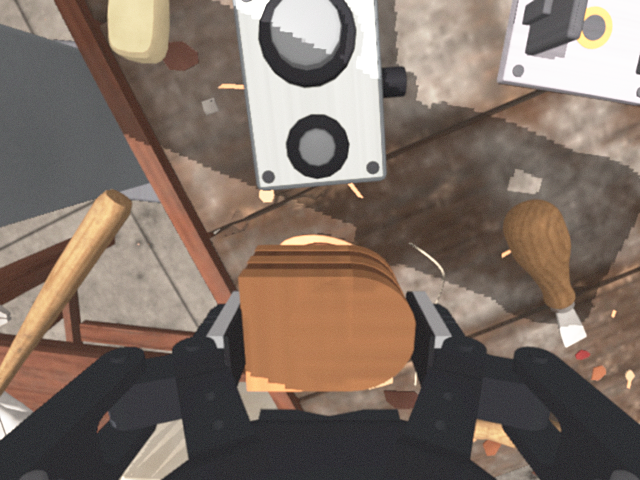

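Request:
jog_arm:
  plan:
    - [0.1,-0.018,0.165,0,-1]
    - [0.25,-0.018,0.165,0,-1]
    - [0.34,-0.018,0.165,0,-1]
    - [0.38,-0.018,0.165,0,-1]
    - [0.39,-0.018,0.165,0,-1]
    - [0.39,-0.018,0.165,0,-1]

```text
time: 7.65
position: [0.5035, -0.0783, 0.0273]
orientation: [0.528, 0.471, 0.527, -0.471]
ft_force: [0.8, -0.4, -1.4]
grip_width: 0.0608
```

Request:
jog_arm:
  plan:
    - [0.008,0,0,0,-1]
    - [0.016,0,0,0,-1]
    - [0.016,0,0,0,-1]

```text
time: 8.02
position: [0.503, -0.0786, 0.0226]
orientation: [0.527, 0.471, 0.527, -0.471]
ft_force: [0.7, -0.5, -1.2]
grip_width: 0.0606
```

Request:
jog_arm:
  plan:
    - [0.006,0,0,0,-1]
    - [0.012,0,0,0,-1]
    - [0.012,0,0,0,-1]

```text
time: 8.4
position: [0.503, -0.0787, 0.0225]
orientation: [0.527, 0.471, 0.528, -0.471]
ft_force: [-11.2, 2.6, 20.6]
grip_width: 0.0611
```

Request:
jog_arm:
  plan:
    - [-0.01,0,0,0,-1]
    - [-0.01,0,0,0,-0.2]
    - [-0.01,0,0,0,0.6]
    - [-0.01,0,0,0,1]
    - [-0.01,0,0,0,1]
    - [-0.12,0,0,0,1]
    - [-0.3,0,0,0,1]
    - [-0.42,0,0,0,1]
    - [-0.42,0,0,0,1]

```text
time: 9.52
position: [0.5047, -0.0791, 0.1274]
orientation: [0.529, 0.472, 0.525, -0.47]
ft_force: [-0.6, -0.8, -0.1]
grip_width: 0.0852
```

Run:
```python
from h import *
s=env.state();print(s['ft_force'],s['grip_width']); go([.503,-.0785,.024],96.3)
c=env.capture('wrist'); cv2.imwrite('pics/w5.png',c['frame'])
for b in env.trace('wrist','heel_block')[:1]:
    m=b['region'].astype(np.uint8);box=cv2.boxPoints(cv2.minAreaRect(cv2.findNonZero(m)));print(b['p'],box.round(),toz(c,box,.047).round(4))
```

```text
[-0.62167707 -0.76151265 -0.14190032] 0.08517747765010908
at [ 0.5047 -0.0791  0.1274] jaw 6.43 t 9.53 -> [ 0.4134 -0.0089 -0.0041] twist -0.9986
0.77 [[275. 201.]
 [374. 201.]
 [374. 282.]
 [275. 282.]] [[ 0.4693 -0.0524  0.047 ]
 [ 0.5285 -0.0458  0.047 ]
 [ 0.5361 -0.0978  0.047 ]
 [ 0.473  -0.1047  0.047 ]]
```

View pics/w5.png

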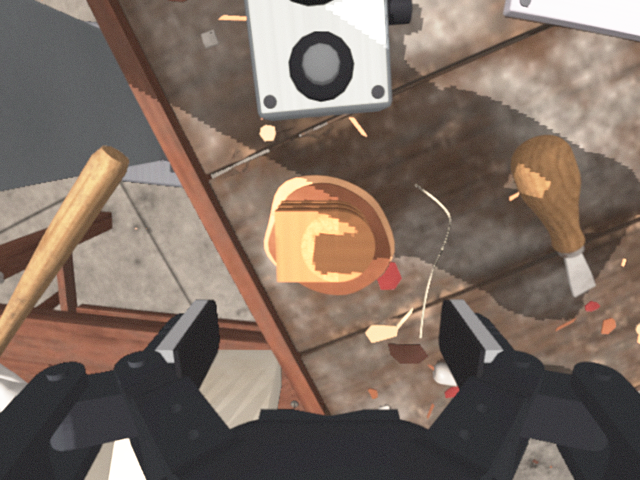

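Request:
jog_arm:
  plan:
    - [0.05,-0.02,0,-1,0.5]
    - [0.1,-0.02,0,-1,0.5]
    - [0.1,-0.02,0,-1,0.5]
    - [0.1,-0.02,0,-1,0.5]
    - [0.1,-0.02,0,-1,0.5]
    - [0.1,-0.02,0,-1,0.5]
    - [0.1,-0.02,0,-1,0.5]
    - [0.1,-0.02,0,-1,0.5]
    - [0.1,-0.02,0,-1,0.5]
    - [0.1,-0.02,0,-1,0.5]

```text
time: 10.88
position: [0.4963, -0.0786, 0.0971]
orientation: [0.705, -0.039, 0.707, 0.04]
ft_force: [0.2, 0.5, -0.2]
grip_width: 0.0643
```

Run:
```python
from h import *
s=env.state();print(s['ft_force'],s['grip_width'],s['joints'].round(2)); go([.4995,-.0788,.022],96.4)
c=env.capture('wrist'); cv2.imwrite('pics/w6.png',c['frame'])
for b in env.trace('wrist','heel_block')[:1]:
    m=b['region'].astype(np.uint8);r=cv2.minAreaRect(cv2.findNonZero(m));box=cv2.boxPoints(r);print(b['p'],r,toz(c,box,.047).round(4))
```

```text
[ 0.2468554   0.45914232 -0.20953709] 0.06433902003944968 [-0.31 -0.12  2.01  0.    1.25 -1.99]
at [ 0.4963 -0.0786  0.0971] jaw 96.37 t 10.88 -> [ 0.3005 -0.0026  0.0136] twist -0.0003
0.79 ((327.24560546875, 267.73760986328125), (118.7001724243164, 87.0545654296875), 89.04515838623047) [[ 0.4677 -0.1053  0.047 ]
 [ 0.4619 -0.06    0.047 ]
 [ 0.5303 -0.0492  0.047 ]
 [ 0.5367 -0.0988  0.047 ]]
```

View pics/w6.png

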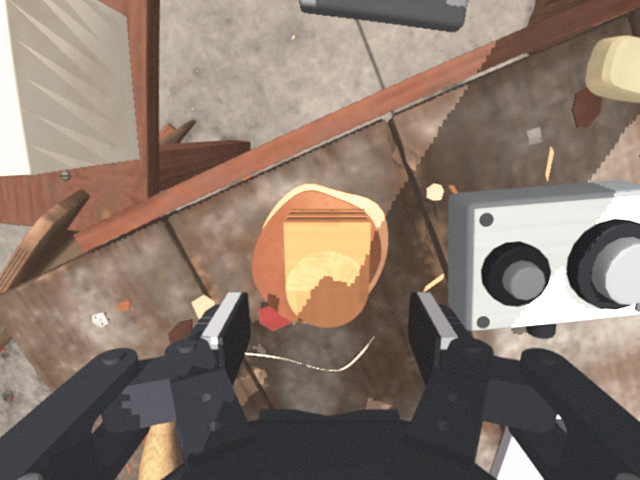

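Request:
jog_arm:
  plan:
    - [0.12,0,0.014,0,0.5]
    - [0.24,0,0.014,0,0.5]
    - [0.3,0,0.014,0,0.5]
    - [0.3,0,0.014,0,0.5]
    - [0.3,0,0.014,0,-1]
    - [0.3,0,0.014,0,-1]
    - [0.3,0,0.014,0,-1]
    - [0.3,0,0.014,0,-1]
    - [0.3,0,0.014,0,-1]
  grip_force: 40

```text
time: 12.1
position: [0.5023, -0.079, 0.0257]
orientation: [0.707, -0.04, 0.705, 0.039]
ft_force: [-0.9, 0.6, 6.6]
grip_width: 0.0448
```

Run:
```python
from h import *
s=env.state();print(s['ft_force'],s['grip_width']); go([.652,.1175,.13],88.8)
```

```text
[-0.901611    0.59826408  6.62617274] 0.044845818819031644
at [ 0.5023 -0.079   0.0257] jaw 96.43 t 12.1 -> [-0.4165  0.7136  0.684 ] twist 0.0847
```

Request:
jog_arm:
  plan:
    - [-0.15,0,0,0,-1]
    - [-0.35,0,0,0,-1]
    - [-0.42,0.2,0,0.08,-1]
    - [-0.42,0.42,0.03,0.085,-1]
    - [-0.42,0.64,0.06,0.085,-1]
    - [-0.42,0.78,0.1,0.085,-1]
    - [-0.42,0.77,0.3,0.085,-1]
    - [-0.42,0.74,0.5,0.085,-1]
    - [-0.42,0.72,0.64,0.085,-1]
    - [-0.42,0.715,0.684,0.085,-1]
    - [-0.42,0.715,0.684,0.085,-1]

```text
time: 13.48
position: [0.6505, 0.1181, 0.1285]
orientation: [0.706, 0.008, 0.708, -0.008]
ft_force: [-0.4, -0.2, -1.3]
grip_width: 0.0449
```

Run:
```python
from h import *
s=env.state();print(s['ft_force'],s['grip_width'],s['joints'].round(2)); go([.654,.1175,.0287],88.8)
c=env.capture('wrist'); cv2.imwrite('pics/w7.png',c['frame'])
# overlay predicted jig + block
for (cx,cy,a,col) in((.6545,.1175,-1.2,(0,255,0)),):
    R=np.array([[np.cos(np.radians(a)),-np.sin(np.radians(a))],[np.sin(np.radians(a)),np.cos(np.radians(a))]])
    f=c['frame'].copy()
    for P,z in([(-52,-40),(52,-40),(52,40),(-52,40)],.012),([(-43,-23),(-35,-23),(-35,23),(-43,23)],.06),([(43,-23),(35,-23),(35,23),(43,23)],.06):
        p=np.c_[np.array(P)/1000@R.T+[cx,cy],np.full(4,z)]; cv2.polylines(f,[proj(c,p).round().astype(np.int32)],True,col,1)
cv2.imwrite('pics/w7o.png',f)
for b in env.trace('wrist','jig')[:1]: print(b['p'],b['position'])
```

```text
[-0.37474644 -0.1883683  -1.25383732] 0.04492951525284922 [ 0.07  0.22  1.61  0.    1.32 -1.48]
at [0.6505 0.1181 0.1285] jaw 88.77 t 13.47 -> [ 0.3992 -0.0019  0.0148] twist -0.0003
0.9 [332.1, 198.0]
```

View pics/w7o.png

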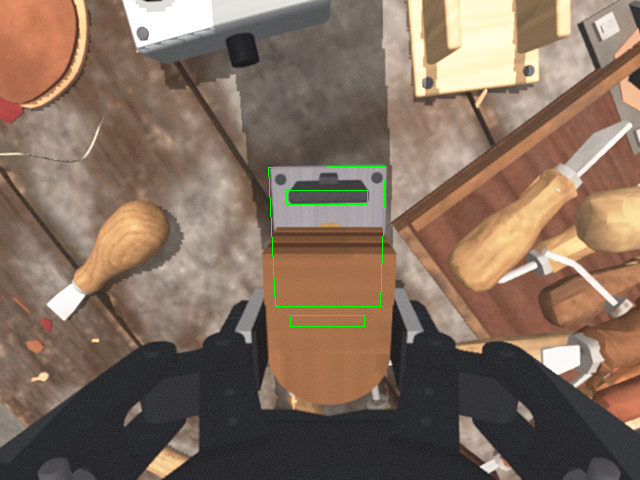

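Run:
```python
from h import *
c=env.capture('wrist')
X=toz(c,[(264,250),(395,252),(329,404)],.1498)[:,:2]; print(X.round(4)); n=X[2]-X[:2].mean(0); print(np.linalg.norm(n),(X[2]+X[:2].mean(0))/2, np.degrees(np.arctan2(n[1],n[0])), np.linalg.norm(X[0]-X[1]))
f=c['frame']; g=cv2.resize(f[160:420,250:410],None,fx=2.2,fy=2.2,interpolation=2); cv2.imwrite('pics/w7c.png',g)
for zt in(.145,.15,.155):
    X=toz(c,[(264,250),(395,252),(329,404)],zt)[:,:2];print(zt,((X[2]+X[:2].mean(0))/2).round(4),np.linalg.norm(X[2]-X[:2].mean(0)),np.linalg.norm(X[0]-X[1]))
go([.6545,.1175,.0287],88.8)
```

```text
[[0.618  0.0975]
 [0.6197 0.1422]
 [0.6816 0.1183]]
0.06283011332860661 [0.65021774 0.11905357] -1.4238471851946781 0.04479983487190756
0.145 [0.653 0.119] 0.06529570414200928 0.04655787819620375
0.15 [0.6501 0.1191] 0.06272738037804813 0.04472658306672853
0.155 [0.6472 0.1191] 0.06015905661408711 0.04289528793725333
at [0.6498 0.1182 0.129 ] jaw 88.79 t 13.62 -> [ 0.4012 -0.0025  0.0195] twist -0.0001
```

View pics/w7c.png

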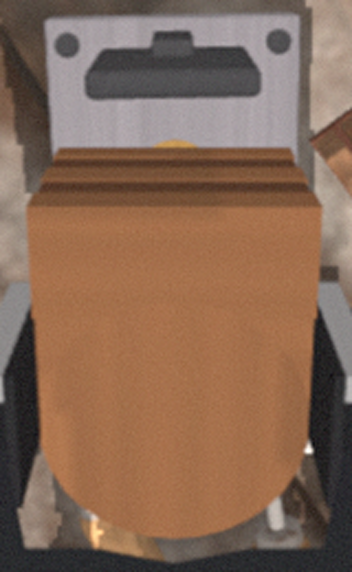

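Request:
jog_arm:
  plan:
    - [0.06,-0.002,0.017,0,-1]
    - [0.14,-0.002,0.017,0,-1]
    - [0.22,-0.002,0.017,0,-1]
    - [0.3,-0.002,0.017,0,-1]
    - [0.36,-0.002,0.017,0,-1]
    - [0.385,-0.002,0.017,0,-1]
    - [0.385,-0.002,0.017,0,-1]

```text
time: 14.5
position: [0.6553, 0.1175, 0.0327]
orientation: [0.707, 0.008, 0.707, -0.008]
ft_force: [0.3, 0.3, -1.1]
grip_width: 0.0454
```

Request:
jog_arm:
  plan:
    - [0.006,0,-0.003,0,-1]
    - [0.012,0,-0.003,0,-1]
    - [0.016,0,-0.003,0,-1]
    - [0.016,0,-0.003,0,-1]

```text
time: 15.0
position: [0.6546, 0.1175, 0.0291]
orientation: [0.707, 0.008, 0.707, -0.008]
ft_force: [0.1, 0.7, -1.0]
grip_width: 0.045
```

Request:
jog_arm:
  plan:
    - [0.005,0,0,0,-1]
    - [0.01,0,0,0,-1]
    - [0.01,0,0,0,-1]

```text
time: 15.38
position: [0.6547, 0.1175, 0.029]
orientation: [0.707, 0.007, 0.707, -0.008]
ft_force: [-7.3, -0.9, 10.8]
grip_width: 0.0452
```

Request:
jog_arm:
  plan:
    - [-0.006,0,0,0,-1]
    - [-0.006,0,0,0,0.2]
    - [-0.006,0,0,0,0.5]
    - [-0.006,0,0,0,0.5]
    - [-0.006,0,0,0,0.5]
    - [-0.1,0,0,0,0.5]
    - [-0.3,0,0,0,0.5]
    - [-0.42,0,0,0,0.5]
    - [-0.42,0,0,0,0.5]

```text
time: 16.5
position: [0.6576, 0.1178, 0.1378]
orientation: [0.71, 0.008, 0.704, -0.007]
ft_force: [0.6, 0.5, -0.0]
grip_width: 0.0643
```

Run:
```python
from h import *
s=env.state();print(s['ft_force'],s['grip_width'],s['position'])
c=env.capture('wrist'); f=c['frame'].copy()
cv2.imwrite('pics/w8.png',f)
print(proj(c,[[.6545,.1175,.012]]))
t=env.capture('top')
for n,cc in(('wrist',c),('top',t)):
  for k,z in(('start_button',.065),('small_button',.055),('control_box',.042),('heel_block',.05)):
    for b in env.trace(n,k)[:1]:
        m=b['region'].astype(np.uint8); bb=cv2.boundingRect(m); print(n,k,round(b['p'],2),toz(cc,[b['position']],z)[0].round(4),bb)
go([.478,.0875,.15])
```

```text
[ 0.58047978  0.50171867 -0.0404565 ] 0.06427461435379712 [0.65762043 0.11777221 0.13782716]
[[327.19039585 225.03185241]]
wrist control_box 0.78 [0.5233 0.0551 0.042 ] (130, 0, 199, 56)
wrist heel_block 0.69 [0.6491 0.1177 0.05  ] (291, 187, 76, 100)
top small_button 0.63 [0.4862 0.0235 0.055 ] (311, 266, 9, 10)
top control_box 0.56 [0.4769 0.0346 0.042 ] (290, 250, 41, 50)
at [0.6542 0.1175 0.1306] jaw 88.77 t 17.0 -> [-0.0764 -0.135  -0.702 ] twist 0
```

View pics/w8.png

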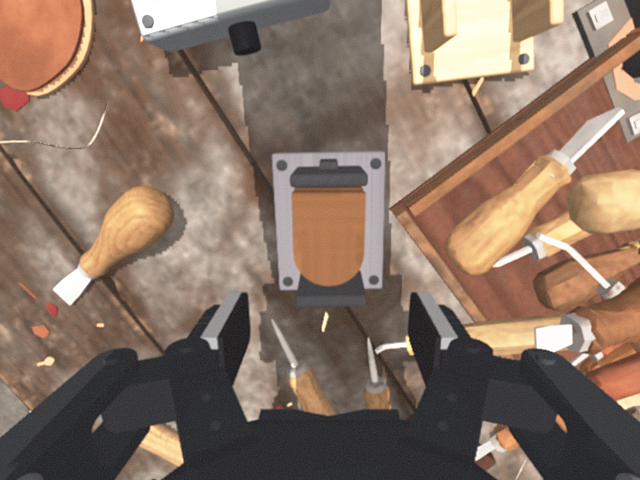

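Request:
jog_arm:
  plan:
    - [-0.07,-0.03,-0.2,0,-1]
    - [-0.07,-0.08,-0.43,0,-1]
    - [-0.07,-0.13,-0.65,0,-1]
    - [-0.07,-0.13,-0.7,0,-1]
    - [-0.07,-0.13,-0.7,0,-1]
    - [-0.07,-0.13,-0.7,0,-1]
  grip_force: 40

```text
time: 17.75
position: [0.4806, 0.0889, 0.1499]
orientation: [0.708, 0.008, 0.706, -0.008]
ft_force: [0.4, 0.9, -0.2]
grip_width: 0.0003
```

Run:
```python
from h import *
s=env.state();print(s['ft_force'],s['grip_width'],s['position'])
c=env.capture('wrist'); f=c['frame']; cv2.imwrite('pics/w9.png',f)
for k,z in(('start_button',.065),('small_button',.055),('control_box',.042)):
    for b in env.trace('wrist',k)[:1]:
        m=b['region'].astype(np.uint8); r=cv2.minAreaRect(cv2.findNonZero(m)); print(k,round(b['p'],2),np.round(b['position']),toz(c,[b['position']],z)[0].round(4),toz(c,[r[0]],z)[0].round(4),r,cv2.minEnclosingCircle(cv2.findNonZero(m)))
        if k=='control_box': print(toz(c,cv2.boxPoints(r),z).round(4))
p=proj(c,[[.478,.0865,.054],[.478+.026,.0865,.054]]); print(p)
g=cv2.medianBlur(cv2.cvtColor(f,6),3); 
# ring: dark pixels near the button
x,y=p[0].astype(int); w=70; d=(g[y-w:y+w,x-w:x+w]<60).astype(np.uint8)
n,l,st,ce=cv2.connectedComponentsWithStats(d); 
for i in range(1,n):
    if st[i,4]>300: print('dark',st[i][:2]+[x-w,y-w],st[i][2:],)
```

```text
[ 0.40377663  0.89854808 -0.23855782] 0.0002654118523837308 [0.48057628 0.08888006 0.14990997]
start_button 0.75 [317. 237.] [0.4741 0.0823 0.065 ] [0.4759 0.0816 0.065 ] ((315.9000244140625, 239.80003356933594), (54.11284637451172, 53.665626525878906), 63.43495178222656) ((316.5093078613281, 239.18943786621094), 28.11638641357422)
small_button 0.28 [318. 241.] [0.4799 0.0828 0.055 ] [0.4784 0.0816 0.055 ] ((316.60003662109375, 239.30001831054688), (55.007266998291016, 56.34891128540039), 26.56505012512207) ((316.5, 239.5), 28.71420669555664)
control_box 0.59 [288. 234.] [0.4781 0.0613 0.042 ] [0.4814 0.0591 0.042 ] ((284.85186767578125, 238.9767303466797), (123.5006332397461, 166.78433227539062), 77.125) ((283.8004455566406, 235.25877380371094), 96.6588363647461)
[[ 0.4506 -0.0041  0.042 ]
 [ 0.4286  0.1063  0.042 ]
 [ 0.514   0.1257  0.042 ]
 [ 0.5413  0.0052  0.042 ]]
[[323.96463179 238.14226238]
 [324.94697933 274.89503439]]
dark [280 198] [  75   75 1832]
dark [292 288] [ 19  20 310]
```

Request:
jog_arm:
  plan:
    - [0.1,-0.028,-0.02,0,-1]
    - [0.22,-0.028,-0.02,0,-1]
    - [0.3,-0.028,-0.02,0,-1]
    - [0.31,-0.028,-0.02,0,-1]
    - [0.31,-0.028,-0.02,0,-1]

```text
time: 18.58
position: [0.4744, 0.0819, 0.0721]
orientation: [0.707, 0.008, 0.707, -0.008]
ft_force: [-0.4, -0.5, 0.3]
grip_width: -0.0001
```

Run:
```python
from h import *
s=env.state();print(s['ft_force']); go([.4757,.0819,.057])
```

```text
[-0.36746252 -0.46822648  0.29592378]
at [0.4744 0.0819 0.0721] jaw 88.78 t 18.57 -> [0.0604 0.0001 0.005 ] twist 0
```

Request:
jog_arm:
  plan:
    - [0.02,0,0.004,0,-1]
    - [0.035,0,0.004,0,-1]
    - [0.045,0,0.004,0,-1]
    - [0.053,0,0.004,0,-1]
    - [0.058,0,0.004,0,-1]
    - [0.058,0,0.004,0,-1]

```text
time: 19.32
position: [0.4757, 0.0819, 0.058]
orientation: [0.708, 0.008, 0.706, -0.008]
ft_force: [1.1, 0.6, 6.0]
grip_width: 0.0001
```

Request:
jog_arm:
  plan:
    - [0.004,0,0,0,-1]
    - [0.008,0,0,0,-1]
    - [0.008,0,0,0,-1]

```text
time: 19.7
position: [0.4758, 0.0819, 0.0578]
orientation: [0.707, 0.007, 0.707, -0.008]
ft_force: [-6.0, 0.0, 16.5]
grip_width: 0.0003
```

Bottomed (force rose to 16 N without further travel). Release and retreat.

Request:
jog_arm:
  plan:
    - [-0.02,0,0,0,-1]
    - [-0.06,0,0,0,-1]
    - [-0.2,0,0,0,-1]
    - [-0.4,0,0,0,-1]
    - [-0.5,0,0,0,-1]
    - [-0.5,0,0,0,-1]
    - [-0.5,0,0,0,-1]

```text
time: 20.58
position: [0.4735, 0.0818, 0.178]
orientation: [0.706, 0.008, 0.708, -0.008]
ft_force: [0.2, -1.4, -0.8]
grip_width: 0.0001
```

Run:
```python
from h import *
s=env.state();print(s['ft_force'],s['position'],s['time'])
for n in('wrist','top','scene'):
  c=env.capture(n)
  for k,z in(('heel_block',.05),('start_button',.065),('beeswax',.02),('tin_polish',.015),('knob_awl',.02),('handle_yel',.015)):
    for b in env.trace(n,k)[:1]:
        m=b['region'].astype(np.uint8); print(n,k,round(b['p'],2),toz(c,[b['position']],z)[0].round(4),cv2.boundingRect(m))
```

```text
[ 0.24244895 -1.43390588 -0.8191352 ] [0.4734964  0.08182374 0.17799738] 20.575
wrist start_button 0.61 [0.4743 0.0813 0.065 ] (303, 214, 50, 50)
wrist beeswax 0.76 [0.3698 0.0891 0.02  ] (304, 62, 63, 47)
wrist tin_polish 0.79 [0.4002 0.1922 0.015 ] (426, 84, 83, 84)
wrist knob_awl 0.57 [ 0.652  -0.0382  0.02  ] (191, 391, 30, 29)
top heel_block 0.54 [0.6648 0.1226 0.05  ] (258, 178, 23, 16)
top start_button 0.53 [0.4756 0.0813 0.065 ] (277, 270, 18, 16)
top tin_polish 0.28 [ 0.674  -0.1848  0.015 ] (408, 167, 14, 54)
top knob_awl 0.86 [ 0.6608 -0.0376  0.02  ] (323, 172, 52, 41)
top handle_yel 0.97 [ 0.6709 -0.1863  0.015 ] (408, 166, 14, 56)
scene heel_block 0.79 [0.6421 0.1438 0.05  ] (219, 261, 33, 33)
scene start_button 0.48 [0.4786 0.0915 0.065 ] (317, 272, 17, 14)
scene beeswax 0.65 [ 0.6587 -0.0235  0.02  ] (264, 231, 19, 29)
scene tin_polish 0.74 [0.4022 0.1916 0.015 ] (320, 333, 39, 31)
scene knob_awl 0.86 [ 0.6675 -0.0378  0.02  ] (263, 231, 20, 29)
scene handle_yel 0.6 [ 0.6798 -0.1917  0.015 ] (278, 205, 46, 22)
```

```bash
python3 -c "
from plant import env
print(env.job_done())"
```

```text
the job is handed in; nothing more can be done
None
```

The job is done and handed in at about 21 s of the 64 s allowed; no verdict is reported.

- **Block:** I took it from the holder by its two ends, set it upright on the leather pad, let go, and took it again by its long sides. I then lowered it into the jig until it touched the floor and let go. The wrist picture afterwards showed it flat between the end plates.
- **Button:** After that I pressed the large button with shut fingers. At a tip height of 57.8 mm the force rose from 6 to 16.5 N with no further travel, which means it was fully down. I then withdrew to 178 mm, touching nothing. The button's return was not measured: I only saw it at its place in the last pictures.
- **Last checks:** The tin, awl and wooden handle were found where they had been.
    - **Wax:** the last wrist picture had it about 1.5 cm from my first rough reading. The scene camera's last wax report was wrong, as it marked the awl.
    - **Block position:** the last top and scene readings (0.665, 0.123 and 0.642, 0.144) disagree by about 3 cm. They saw only part of the block, so I rely on the wrist picture taken before the button press.

I never came near the small button and did not measure its travel.

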